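# Put the toy ladder back in its case insert

## Task

Slide the flat maple ladder piece along its channel on the white shelf until about 60 mm of it sticks out past the front edge, then take it by the part that sticks out. Lay it in the ladder-shaped cutout of the grey case insert and press it fully home, flush with the insert's top, then let go. Do not drop the ladder on the deck and do not shift or knock over the other things.

Things in the scene. Friction and masses are not known exactly. Their poses are not given: they have to be found in the camera images.
- ladder: Flat toy ladder of pale varnished maple, 150 mm long (own x), 60 wide (own y), 8 thick, 50 to 100 g; two rails 12 mm wide, seven flat rungs with 9 mm gaps (too narrow for fingers), rungs 1 mm below the rails' upper faces, one at the centre. Origin: centre of the underside. Same either way round. Starts flat and lengthwise in the shelf's channel, wholly on the shelf.
- shelf: Fixed white PVC shelf riser, 220 mm deep (own x), 250 wide (own y), top of its board 70 mm above the deck, open underneath in front, end walls at own y +-115 mm. Origin: under its centre, on the deck. Front edge at own x = -110 mm; a lip, top at z = 86 mm, along the back (own x 100 to 110 mm). Yaw differs from run to run by up to 0.25 rad.
- channel (a point): Centre of the shelf's straight channel along own x, on its floor (z = 70 mm). 66 mm wide, between ribs 12 mm wide and 10 high, so the ladder cannot be taken by its sides there; open at the front. Smooth PVC: the ladder slides at a friction of about 0.3; fingertips grip wood far better, so pressing its top with 5 to 15 N and moving drags it.
- shelf_edge (a point): Middle of the channel's open mouth: on the shelf's front edge, at the height of the channel floor. The shelf's own -x points out of the shelf here.
- case: Fixed rigid grey insert of a toy case, 200 mm long (own x), 150 wide (own y), 32 high. Origin: under its centre, on the deck. In its top a cutout for the ladder, 157 (own x) by 65 mm (own y), 8 mm deep: the seated ladder is flush with the top. Lies on one side of the robot's x axis, the shelf on the other.
- cutout (a point): Centre of the cutout's floor, 24 mm above the deck; the seated ladder's origin comes here, its long axis along the case's own x (either way round).
- bay (a point): Middle of the floor of the finger bay (2 mm above the deck) on the cutout's own +y side; a like one is on the -y side. Each runs from own x = -62 to +62 mm and from the cutout's floor (54 mm wide between the bays) out to own y = +-66 mm, so fingers holding the ladder by its rails can go down and open there.
- grip_rib (a point): One of four dark sprung rubber ribs at the ends of the cutout's sides (case x +-70 mm), 12 mm long; they stand 1.3 mm over each edge of the ladder. Laid in, the ladder rests on them about 4 to 5 mm proud; about 8 to 20 N pressed down on its middle snaps it to the floor, where they hold it.
- jar: Small glass jar with steel twist cap, 48 mm across, 75 mm high, standing on the shelf at its left rear. Origin: underside. Bystander.
- tumbler: Steel tumbler, 50 mm across, 70 mm high, standing on the shelf at its right rear. Origin: underside. Bystander.
- katori: Small steel bowl, 68 mm across, 30 mm high, on the deck between shelf and case. Origin: underside. Bystander.
- wheel_toy: Red plastic toy wheel lying flat, 96 mm across, 30 mm high, on the deck behind the bowl. Origin: underside. Bystander.

How it is judged:
By the outcome, as a careful person would: the job done as asked, in the order asked, and still so for the second after the job is handed in, with the robot touching nothing.
It also fails if it takes over 64 s, if anything falls off the work surface, if the arm or the gripper's body presses on something with over 40 N, if the wrist force passes 120 N, or if a joint passes its speed limit or range.

## Robot

A 7-joint arm with a two-finger parallel gripper is mounted at the origin on the work surface. World frame = base frame: x ahead of the robot, y to its left, z up, the work surface at z = 0. Lengths are in mm, angles in rad, forces in N, time in s.
With the tool pointing down it reaches from about 400 to 875 mm from the base axis. Payload 4.4 kg.
Tool frame: the origin (TCP) lies midway between the tips of the shut fingers; the grasp point (between the pads) lies 19 mm behind it (ctrl.grip_point_offset is the distance from the TCP to the grasp point, in mm); z points along the fingers, y is the line along which they close (so a half turn about z gives the same grasp; the last joint's range is limited). The gripper opens to 85 mm and grips with 20 to 120 N. Pads are 22 mm wide; open, the fingers measure 114 mm over their backs; the gripper's body (76 mm by 85 mm) begins 54 mm behind the grasp point. The pads swing forward as they close: fully open they stand 13 mm farther back than shut.
Start: joints at [1.251, 0.628, 0.038, 1.517, -0.027, 0.996, -0.02], TCP at [163.232, -629.184, 231.313] pointing down, gripper open.
Joint ranges: [-3.06, 3.06], [-0.37, 2.12], [-1.25, 1.32], [0.18, 2.47], [-1.1, 4.24], [0.23, 1.98], [-2.94, 2.94]. Speed limits (rad/s): [2.57, 2.57, 3.14, 3.14, 3.14, 3.14, 3.14].

## Interface

Orientations are given as [roll, pitch, yaw] about the fixed x, y, z axes, in that order (R = Rz(yaw) Ry(pitch) Rx(roll)).
In Python, from cell import ctrl gives the robot as it stands.
- The arm moves only by the shell command python3 nudge.py 'ROWS'. ROWS is a JSON list of rows, 1 to 12 of them, each an object with the fields x, y, z (the shift in normalised numbers (1 is 500 mm)), drx, dry, drz (a rotation vector in parts of the range, where 1.0 means pi/2 rad), aperture (the finger opening in mm); a field left out counts as zero (the opening has to be given); each row shifts and turns the commanded pose from where the row before left it, along the tool's axes as they then stand; what a row does not reach is not made up. A row lasts 1/10 s, in which the tool goes at most 50 mm and 0.15 rad, less where a joint would pass 70% of its speed; a pose out of reach is approached as far as the arm can. The fingers move at their own pace and stop on an object; the grip force is fixed at half the most. Time passes only in rows, so rows that do not move let the fingers close. It prints the time, the measured TCP pose, the force, the opening and the grip force at its end. Shift and turn numbers lie between -1 and 1, and a call with a number outside is refused. Input that does not fit is refused with a message, and nothing moves.
- ctrl.read_state(): the state, without advancing time (a new reading comes with each control period).
- ctrl.get_image(name): name is "scene" or "top" or "wrist"; returns the picture (480x640x3 uint8, blue, green, red); there is no depth.
- ctrl.calibration(name): a dict with "fx", "fy", "cx", "cy" (pixels), "rvec" (rotation vector, rad) and "tvec" (3), from world to camera coordinates, as OpenCV has them; the wrist camera has in their place "hand_eye" (4x4, takes a point from camera to tool coordinates, whose origin is the TCP and whose axes are the flange's). Camera axes: x right, y down, z forward; pixel columns grow to the right and rows downward; lengths in mm; the calibration is good to about 2 mm. The wrist camera is an equidistant fisheye: a pixel r from the principal point sees the ray r / f radians off the axis. A picture is of the moment at which its call begins: read the wrist's pose just before it. calibration takes no time and is no camera call.
- ctrl.finish_job(): hands the job in; it is judged then, once.
The state is a dict: "clock": time; "qpos": joint angles; "qd": joint speeds; "tau": joint torques, N m; "eef_pos": TCP position; "tool_rot": TCP orientation; "force": force on the tool from outside, world axes, zero at the start; "torque": the same for the moment, N m; "width": finger opening in mm; "gripper_force": force on a finger pad.
Only numpy, scipy, OpenCV 4.12 (cv2) and the standard library are available. Lean on these libraries where they do the work, as an engineer would, in place of code of your own. Each camera call takes 0.05 s, during which the arm holds its last target. There are 200 camera calls.

## Working session

There is one attempt and no reset: what is moved stays moved. The work goes in short steps, Python scripts to look and compute and a shell command to move; the robot and the scene stay as the last step left them, time stands still between calls to the robot, and variables do not carry over. Pictures are saved under pics/ and viewed, at most 11 in all, crops included, and the job is handed in when it is done.

```bash
ls; mkdir -p pics
python3 - <<'E'
from cell import ctrl
import cv2
s=ctrl.read_state()
print({k:s[k] for k in('clock','eef_pos','tool_rot','force','width')})
for n in('scene','top','wrist'):
    cv2.imwrite(f'pics/{n}0.png',ctrl.get_image(n)); print(n,ctrl.calibration(n))
E
```

```text
cell.py
nudge.py
pics
{'clock': 0.0, 'eef_pos': array([ 163.08138506, -628.56829225,  230.38482803]), 'tool_rot': array([-3.13968488e+00,  2.46534762e-05,  2.53821715e-01]), 'force': array([-0.11012382,  0.24649068,  0.42819393]), 'width': 85.11131758901195}
scene {'fx': 480.8709284946531, 'fy': 480.8709284946531, 'cx': 314.7720885199579, 'cy': 241.1109939458017, 'rvec': array([ 1.82241168,  1.58181803, -0.70640125]), 'tvec': array([ -86.3638843 , -375.51992067, 1371.12816642])}
top {'fx': 500.68991847618116, 'fy': 500.68991847618116, 'cx': 320.88083672832386, 'cy': 238.19993103342884, 'rvec': array([ 2.11351183, -2.13124414,  0.17653854]), 'tvec': array([-2.93196797e-01,  6.31855314e+02,  1.07440048e+03])}
wrist {'fx': 371.64829954431775, 'fy': 371.64829954431775, 'cx': 315.32359013731786, 'cy': 233.35811835140015, 'hand_eye': array([[ 4.16843519e-04, -9.51691679e-01, -3.07055003e-01,
         7.96715058e+01],
       [ 9.99999833e-01,  2.73427069e-04,  5.10088361e-04,
         8.52632992e-01],
       [-4.01489699e-04, -3.07055164e-01,  9.51691633e-01,
        -1.44027017e+02],
       [ 0.00000000e+00,  0.00000000e+00,  0.00000000e+00,
         1.00000000e+00]])}
```

View pics/top0.png

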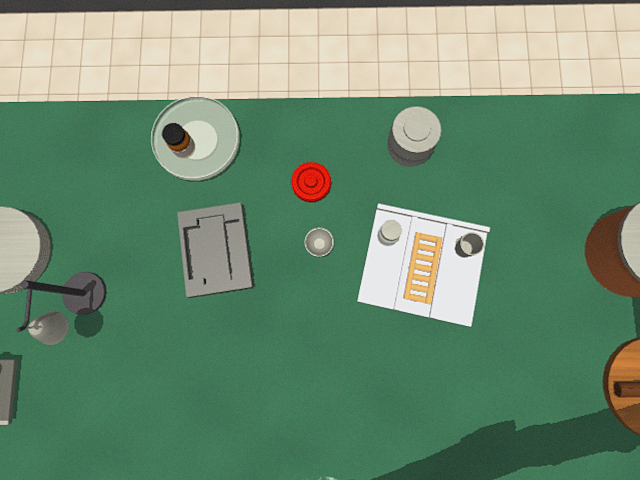

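View pics/scene0.png

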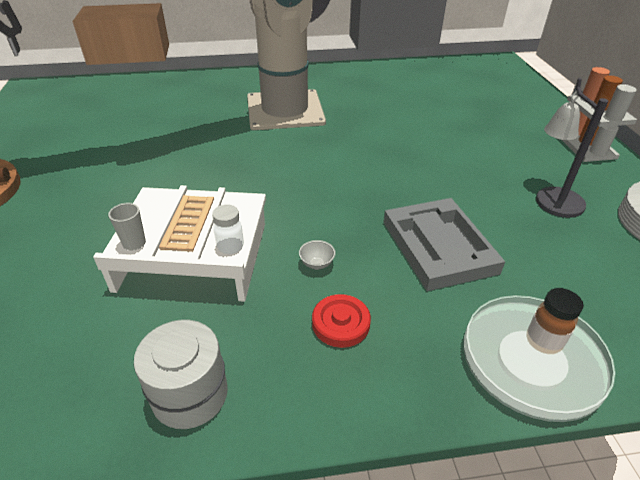

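The top view shows the ladder around (423,268), with end corners (417,233), (442,235), (433,304) and (404,301). The case corners are (178,213), (242,205), (252,289) and (187,297), the bowl is at (319,242), and the jar and tumbler stand at the shelf's rear. I'll take rough positions from these, then refine with the wrist camera.

```bash
cat > h.py <<'E'
from cell import ctrl
import numpy as np, cv2, json
from scipy.spatial.transform import Rotation as R
def ray(name,uv,pose=None):
    c=ctrl.calibration(name); u,v=uv
    p=np.array([(u-c['cx'])/c['fx'],(v-c['cy'])/c['fy']])
    if name=='wrist':
        r=np.linalg.norm(p); d=np.array([*(p/r*np.sin(r)),np.cos(r)]) if r else np.array([0,0,1.])
        H=np.array(c['hand_eye']); T=R.from_euler('xyz',pose[3:]).as_matrix()
        return T@H[:3,3]+pose[:3], T@H[:3,:3]@d
    M=cv2.Rodrigues(c['rvec'])[0]
    d=M.T@np.array([*p,1]); return -M.T@c['tvec'],d/np.linalg.norm(d)
def onz(o_d,z): o,d=o_d; return o+d*(z-o[2])/d[2]
def tri(rays):
    A=sum(np.eye(3)-np.outer(d,d) for o,d in rays); b=sum((np.eye(3)-np.outer(d,d))@o for o,d in rays)
    return np.linalg.solve(A,b)
def proj(P,pose):   # wrist
    c=ctrl.calibration('wrist'); H=np.array(c['hand_eye']); T=R.from_euler('xyz',pose[3:]).as_matrix()
    q=H[:3,:3].T@(T.T@(np.array(P,float)-pose[:3])-H[:3,3]); n=np.hypot(*q[:2]); r=np.arctan2(n,q[2])
    return c['cx']+c['fx']*r*q[0]/n, c['cy']+c['fy']*r*q[1]/n
def pose():
    s=ctrl.read_state(); return np.r_[s['eef_pos'],s['tool_rot']]
def snap(n):
    p=pose(); im=ctrl.get_image('wrist'); cv2.imwrite(f'pics/{n}.png',im); np.save(f'pics/{n}.npy',p); return im
def totool(target,yaw=None):
    "offset in tool axes from present pose to target TCP, and turn about tool z"
    p=pose(); T=R.from_euler('xyz',p[3:]); d=T.inv().apply(np.array(target)-p[:3])
    print('pose',p.round(3),'tool d',d.round(1))
    if yaw is not None: print('rotvec',(T.inv()*R.from_euler('xyz',[np.pi,0,yaw])).as_rotvec().round(3))
E
python3 - <<'E'
from h import *
for z,l in((78,[(417,233),(442,235),(433,304),(404,301)]),(32,[(178,213),(242,205),(252,289),(187,297)]),(70,[(359,300),(471,325)]),(30,[(319,242)])):
    print(z,[onz(ray('top',p),z)[:2].round() .tolist() for p in l])
totool([520,-230,300])
E
```

```text
78 [[638.0, -219.0], [633.0, -274.0], [481.0, -247.0], [488.0, -184.0]]
32 [[699.0, 328.0], [717.0, 179.0], [521.0, 152.0], [504.0, 299.0]]
70 [[492.0, -88.0], [436.0, -328.0]]
30 [[628.0, -1.0]]
pose [ 1.63110e+02 -6.28733e+02  2.30629e+02 -3.14000e+00  0.00000e+00
  2.54000e-01] tool d [ 445.6 -296.4  -69. ]
```

Units first: shifts go in shares of 500 mm and turns go in shares of pi/2 rad. So 37 mm is 0.074, -25 mm is -0.05.

```bash
python3 nudge.py '[{"x": 0.074, "y": -0.05, "z": -0.012, "aperture": 85}, {"x": 0.074, "y": -0.05, "z": -0.012, "aperture": 85}, {"x": 0.074, "y": -0.05, "z": -0.012, "aperture": 85}, {"x": 0.074, "y": -0.05, "z": -0.012, "aperture": 85}, {"x": 0.074, "y": -0.05, "z": -0.012, "aperture": 85}, {"x": 0.074, "y": -0.05, "z": -0.012, "aperture": 85}, {"x": 0.074, "y": -0.05, "z": -0.012, "aperture": 85}, {"x": 0.074, "y": -0.05, "z": -0.012, "aperture": 85}, {"x": 0.074, "y": -0.05, "z": -0.012, "aperture": 85}, {"x": 0.074, "y": -0.05, "z": -0.012, "aperture": 85}, {"x": 0.074, "y": -0.05, "z": -0.012, "aperture": 85}, {"x": 0.074, "y": -0.05, "z": -0.012, "aperture": 85}]'; python3 nudge.py '[{"drz": 0.0764, "aperture": 0}, {"drz": 0.0764, "aperture": 0}, {"drz": 0.0764, "aperture": 0}, {"drz": 0.0764, "aperture": 0}, {"aperture": 0}, {"aperture": 0}]'; python3 -c "
from h import *
snap('wa');print(pose().round(3))"; python3 nudge.py '[{"x": -0.09, "y": 0.06, "z": 0.04, "aperture": 0}, {"x": -0.09, "y": 0.06, "z": 0.04, "aperture": 0}, {"aperture": 0}, {"aperture": 0}]'; python3 -c "
from h import *
snap('wb');print(pose().round(3))"
```

```text
clock: 1.35
eef_pos: [518.5, -225.8, 303.5]
tool_rot: [-3.142, 0.0, 0.254]
force: [1.2, -0.0, 0.9]
width: 84.8
gripper_force: 0.0
clock: 1.95
eef_pos: [517.6, -227.1, 303.1]
tool_rot: [-3.142, 0.0, -0.223]
force: [0.9, 0.3, -0.8]
width: 0.0
gripper_force: 0.0
[ 5.17622e+02 -2.27200e+02  3.03192e+02 -3.14200e+00  0.00000e+00
 -2.24000e-01]
clock: 2.4
eef_pos: [428.9, -261.1, 268.6]
tool_rot: [-3.141, 0.0, -0.227]
force: [1.0, -0.2, 0.9]
width: -0.1
gripper_force: 0.0
[ 4.30530e+02 -2.60685e+02  2.69016e+02 -3.14100e+00 -1.00000e-03
 -2.26000e-01]
```

View pics/wa.png

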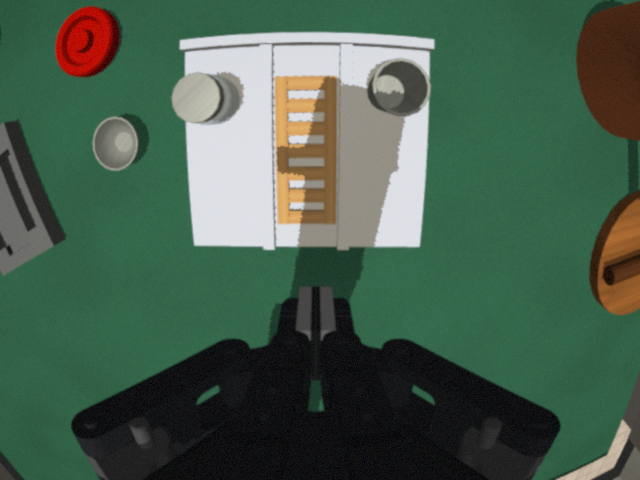

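View pics/wb.png

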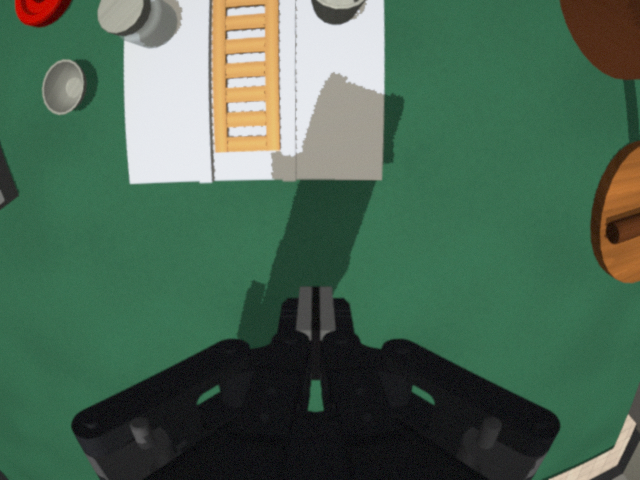

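In `wa` the ladder corners are (279,223), (335,224), (336,77) and (276,77), with the shelf front corners at (195,246) and (420,247). In `wb` the ladder's front corners are (216,151) and (280,151), with the shelf corners at (130,184) and (383,180).

Run:
```python
from h import *
a=np.load('pics/wa.npy');b=np.load('pics/wb.npy')
for n,p,q in(('ladFL',(279,223),(216,151)),('ladFR',(335,224),(280,151)),('shL',(195,246),(130,184)),('shR',(420,247),(383,180))):
    print(n,tri([ray('wrist',p,a),ray('wrist',q,b)]).round(1))
P=[onz(ray('wrist',p,a),78) for p in((279,223),(335,224),(336,77),(276,77))]
print(np.round(P,1)); c=np.mean(P,0); d=(P[3]+P[2]-P[0]-P[1])/2; y=np.arctan2(d[1],d[0]); print(c,np.hypot(*d[:2]),y)
S=[onz(ray('wrist',p,a),70) for p in((195,246),(420,247))]; e=S[0]-S[1]; print(np.round(S,1),np.hypot(*e[:2]),np.arctan2(-e[0],e[1]))
u=np.array([np.cos(y),np.sin(y),0]);print('front inset',(np.mean(P[:2],0)-np.mean(S,0))@u)
totool(c+20*u+[0,0,30],y)
```

```text
ladFL [ 499.5 -185.2   81.3]
ladFR [ 484.3 -241.3   76.2]
shL [493.1 -85.5  74.4]
shR [ 436.4 -328.    71.7]
[[ 498.7 -184.6   78. ]
 [ 484.7 -241.    78. ]
 [ 630.4 -273.7   78. ]
 [ 643.7 -216.9   78. ]]
[ 564.3834027  -229.08210831   78.        ] 148.9660059127535 -0.21982039129646974
[[ 492.   -83.8   70. ]
 [ 435.6 -328.1   70. ]] 250.69491421019163 -0.22711581238196243
front inset 28.70689111397516
pose [ 4.30530e+02 -2.60685e+02  2.69016e+02 -3.14100e+00 -1.00000e-03
 -2.26000e-01] tool d [143.2 -60.8 161.2]
rotvec [-0.    -0.001 -0.006]
```

Scaled: 36 mm is 0.072, 35 mm is 0.07.

```bash
python3 nudge.py '[{"x": 0.072, "y": -0.03, "z": 0.04, "aperture": 0}, {"x": 0.072, "y": -0.03, "z": 0.04, "aperture": 0}, {"x": 0.072, "y": -0.03, "z": 0.04, "aperture": 0}, {"x": 0.07, "y": -0.032, "z": 0.04, "aperture": 0}, {"z": 0.06, "aperture": 0}, {"z": 0.06, "aperture": 0}, {"z": 0.04, "aperture": 0}, {"z": 0.016, "aperture": 0}, {"aperture": 0}]'; python3 nudge.py '[{"aperture": 0}]'
```

```text
clock: 3.35
eef_pos: [583.6, -232.2, 99.7]
tool_rot: [-3.141, 0.001, -0.225]
force: [-0.8, 0.3, 0.9]
width: 0.1
gripper_force: 0.0
clock: 3.45
eef_pos: [584.4, -233.1, 101.7]
tool_rot: [-3.142, -0.002, -0.225]
force: [0.6, 0.3, 0.5]
width: -0.1
gripper_force: 0.0
```

Scaled: 10 mm is 0.02.

```bash
python3 nudge.py '[{"z": 0.02, "aperture": 0}, {"z": 0.02, "aperture": 0}, {"aperture": 0}]'; for i in 1 2; do python3 nudge.py '[{"z": 0.003, "aperture": 0}, {"aperture": 0}]' | grep -E "pos|force"; done
```

```text
clock: 3.75
eef_pos: [582.0, -232.7, 79.4]
tool_rot: [-3.141, 0.002, -0.226]
force: [-1.1, 0.4, 0.3]
width: 0.1
gripper_force: 0.0
eef_pos: [583.0, -233.2, 79.1]
force: [-0.5, 0.2, -0.2]
gripper_force: 0.0
eef_pos: [583.1, -233.1, 77.7]
force: [0.1, 0.5, -0.0]
gripper_force: 0.0
```

Scaled: 1 mm is 0.002.

```bash
for i in 1; do python3 nudge.py '[{"z": 0.002, "aperture": 0}, {"aperture": 0}]' | grep -E "pos|^force"; done;  python3 nudge.py '[{"z": 0.002, "aperture": 0}, {"aperture": 0}]' | grep -E "pos|^force"
```

```text
eef_pos: [583.2, -233.2, 77.1]
force: [-0.9, 0.3, 3.0]
eef_pos: [583.2, -233.2, 77.1]
force: [-2.6, 1.0, 10.7]
```

Scaled: -8 mm is -0.016, -6 mm is -0.012.

```bash
python3 nudge.py '[{"x": -0.006, "aperture": 0}, {"x": -0.012, "aperture": 0}, {"x": -0.016, "aperture": 0}, {"x": -0.016, "aperture": 0}, {"aperture": 0}]'| grep -E "pos|^force"; python3 -c "
from h import *
cv2.imwrite('pics/d.png',cv2.resize(np.hstack([snap('d')[60:360,160:460],cv2.resize(ctrl.get_image('top')[190:340,340:490],(300,300))]),(800,400)))"
```

```text
eef_pos: [559.6, -228.0, 77.1]
force: [-0.6, 0.1, 9.5]
```

View pics/d.png

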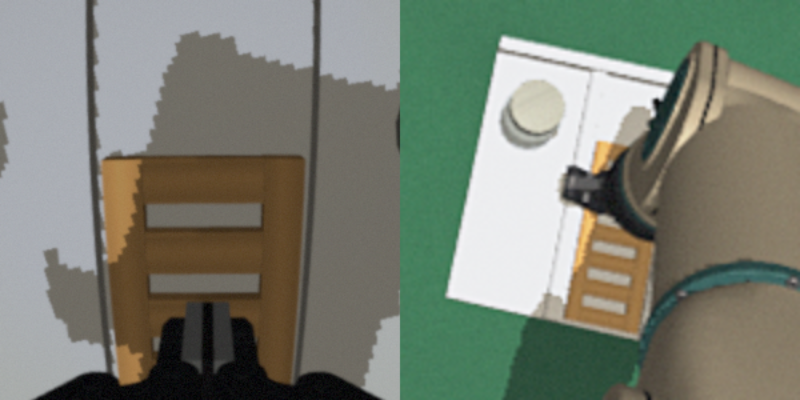

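The ladder is moving with the fingertips. Its rear edge runs from (236.5,178) to (387,178) in the wrist picture, and its front is close to the shelf edge. Next I'll check for slip.

Run:
```python
from h import *
d=np.load('pics/d.npy'); P=[onz(ray('wrist',p,d),78) for p in((236.5,178),(387,178))]
print(np.round(P,1)); u=np.array([np.cos(-.226),np.sin(-.226),0]); S=np.array([463.8,-206,70]); print((np.mean(P,0)-S)@u, (pose()[:3]-S)@u)
```

```text
[[ 621.8 -210.8   78. ]
 [ 608.4 -268.7   78. ]]
154.98362451374274 98.27861574264435
```

Scaled: -8 mm is -0.016, -7 mm is -0.014.

```bash
python3 nudge.py '[{"x": -0.012, "aperture": 0}, {"x": -0.016, "aperture": 0}, {"x": -0.016, "aperture": 0}, {"x": -0.016, "aperture": 0}, {"x": -0.016, "aperture": 0}, {"x": -0.016, "aperture": 0}, {"x": -0.016, "aperture": 0}, {"x": -0.014, "aperture": 0}, {"x": -0.008, "aperture": 0}, {"aperture": 0}, {"aperture": 0}]'| grep -E "pos|^force"; python3 nudge.py '[{"z": -0.02, "aperture": 0}, {"z": -0.05, "aperture": 0}, {"z": -0.08, "aperture": 0}, {"x": -0.05, "z": -0.08, "aperture": 0}, {"x": -0.05, "z": -0.08, "aperture": 0}, {"aperture": 0}, {"aperture": 0}]'| grep -E "pos|^force"; python3 -c "
from h import *
snap('e')"
```

```text
eef_pos: [497.0, -213.7, 77.1]
force: [-0.4, -1.2, 10.2]
eef_pos: [446.7, -201.8, 231.8]
force: [0.1, -0.1, -0.3]
```

View pics/e.png

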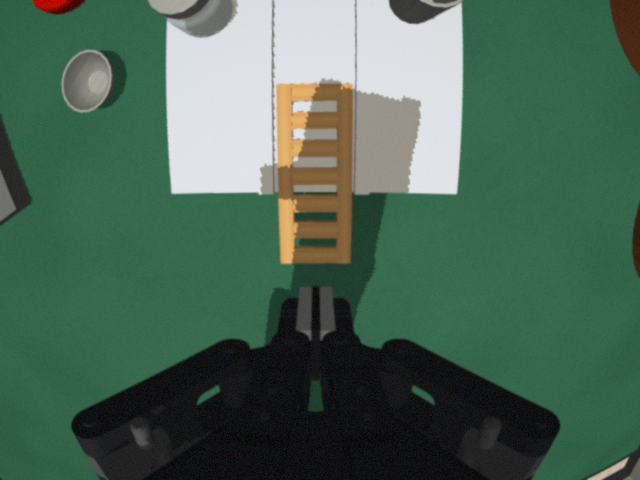

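The ladder's corners are now (281,263), (351,264), (352,84) and (278,84), with the shelf front corners at (172,194) and (458,194).

Run:
```python
from h import *
e=np.load('pics/e.npy'); P=np.array([onz(ray('wrist',p,e),78) for p in((281,263),(351,264),(352,84),(278,84))])
S=np.array([onz(ray('wrist',p,e),70) for p in((172,194),(458,194))]).mean(0)
f=P[:2].mean(0);r=P[2:].mean(0);d=r-f;y=np.arctan2(d[1],d[0]);u=np.r_[np.cos(y),np.sin(y),0]
print(P.round(1),np.hypot(*d[:2]),y,'out',(S-f)@u)
g=(f+r)/2-44*u; g[2]=51; print(g); totool(g,y)
```

```text
[[ 411.7 -163.7   78. ]
 [ 397.2 -222.7   78. ]
 [ 545.1 -254.5   78. ]
 [ 558.1 -197.8   78. ]] 150.79992099420994 -0.22027683972828668 out 61.38560913576645
[ 435.08306358 -200.06475679   51.        ]
pose [ 4.46679e+02 -2.01578e+02  2.30674e+02 -3.14100e+00 -1.00000e-03
 -2.26000e-01] tool d [-11.7   1.1 179.7]
rotvec [-0.    -0.001 -0.006]
```

Scaled: 30 mm is 0.06, 20 mm is 0.04.

```bash
python3 nudge.py '[{"x": -0.012, "z": 0.04, "aperture": 85}, {"x": -0.012, "y": 0.002, "z": 0.06, "aperture": 85}, {"z": 0.06, "aperture": 85}, {"z": 0.04, "aperture": 85}, {"aperture": 85}, {"z": 0.04, "aperture": 85}, {"z": 0.04, "aperture": 85}, {"z": 0.04, "aperture": 85}, {"z": 0.04, "aperture": 85}, {"aperture": 85}]'; python3 nudge.py '[{"aperture": 50}, {"aperture": 50}, {"aperture": 50}, {"aperture": 50}, {"aperture": 50}]'
```

```text
clock: 8.0
eef_pos: [433.7, -199.4, 48.9]
tool_rot: [-3.141, 0.004, -0.226]
force: [-0.2, 0.7, 0.3]
width: 85.1
gripper_force: 0.0
clock: 8.5
eef_pos: [435.4, -200.3, 51.5]
tool_rot: [3.141, -0.002, -0.226]
force: [-0.5, 1.3, 7.1]
width: 58.6
gripper_force: 63.6
```

```bash
python3 nudge.py '[{"z": -0.008, "aperture": 50}, {"z": -0.016, "aperture": 50}, {"z": -0.03, "aperture": 50}, {"z": -0.04, "aperture": 50}, {"z": -0.05, "aperture": 50}, {"z": -0.05, "aperture": 50}, {"z": -0.05, "aperture": 50}, {"z": -0.05, "aperture": 50}, {"z": -0.03, "aperture": 50}, {"aperture": 50}]';python3 nudge.py '[{"x": -0.008, "y": -0.05, "aperture": 50}, {"x": -0.01, "y": -0.076, "aperture": 50}, {"x": -0.01, "y": -0.076, "aperture": 50}, {"x": -0.01, "y": -0.076, "aperture": 50}, {"x": -0.01, "y": -0.076, "aperture": 50}, {"x": -0.008, "y": -0.06, "aperture": 50}, {"y": -0.04, "drz": -0.0573, "aperture": 50}, {"drz": -0.0573, "aperture": 50}, {"drz": -0.0573, "aperture": 50}, {"drz": -0.0573, "aperture": 50}, {"aperture": 50}, {"aperture": 50}]';  python3 -c "
from h import *
snap('c1'); print(pose().round(3))"
```

```text
clock: 9.5
eef_pos: [435.7, -200.5, 214.8]
tool_rot: [3.141, -0.004, -0.226]
force: [0.9, 0.6, -0.6]
width: 58.5
gripper_force: 64.3
clock: 10.7
eef_pos: [457.7, 27.3, 212.0]
tool_rot: [-3.141, 0.001, 0.131]
force: [0.6, -0.4, 0.4]
width: 58.6
gripper_force: 64.3
[ 4.57826e+02  2.72700e+01  2.12167e+02 -3.14200e+00  1.00000e-03
  1.32000e-01]
```

View pics/c1.png

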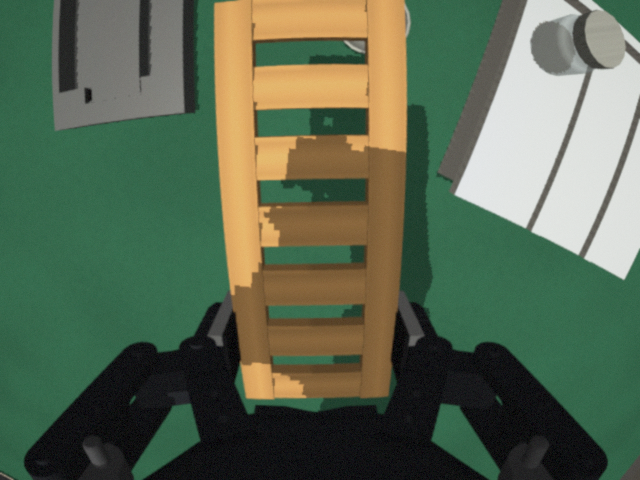

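The ladder is held level, with its near end at (246,399) to (390,398). The case is only partly in view at the upper left, so I'll move forward and up for two better views.

Scaled: -25 mm is -0.05, -20 mm is -0.04.

```bash
python3 nudge.py '[{"x": 0.04, "z": -0.04, "aperture": 50}, {"x": 0.05, "z": -0.05, "aperture": 50}, {"x": 0.05, "z": -0.05, "aperture": 50}, {"x": 0.04, "z": -0.04, "aperture": 50}, {"x": 0.02, "z": -0.02, "aperture": 50}, {"aperture": 50}, {"aperture": 50}]'|grep pos; python3 -c "
from h import *
snap('c2'); print(pose().round(3))";python3 nudge.py '[{"y": -0.04, "aperture": 50}, {"y": -0.05, "aperture": 50}, {"y": -0.03, "aperture": 50}, {"aperture": 50}, {"aperture": 50}]'|grep pos; python3 -c "
from h import *
snap('c3'); print(pose().round(3))
a,b=[cv2.imread(f'pics/c{i}.png') for i in(2,3)]
cv2.imwrite('pics/c23.png',np.vstack([cv2.resize(a[0:225,0:300],(400,300)),cv2.resize(b[0:225,0:300],(400,300))]) if 0 else np.hstack([cv2.resize(a[:300,:200],(400,600)),cv2.resize(b[:300,:200],(400,600))]))"
```

```text
eef_pos: [556.4, 40.7, 311.7]
[5.55931e+02 4.05890e+01 3.11506e+02 3.14200e+00 3.00000e-03 1.33000e-01]
eef_pos: [549.1, 99.3, 312.3]
[5.49284e+02 9.86880e+01 3.12396e+02 3.14000e+00 1.00000e-03 1.32000e-01]
```

View pics/c23.png

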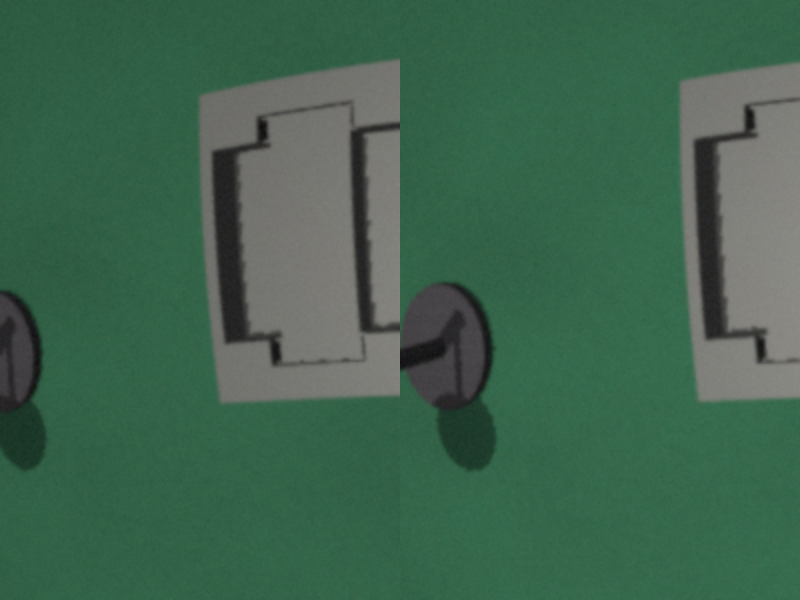

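In `c2` the case's left corners are (99.5,48) and (110.5,201.5), and the cutout corners are (129,58.5), (176,51), (182.5,180) and (136,182). In `c3` the left corners are (140,40.5) and (148.5,200.5), and the cutout's left corners are (172.5,52) and (178.5,180.5).

Run:
```python
from h import *
a=np.load('pics/c2.npy');b=np.load('pics/c3.npy')
A=[(99.5,48),(110.5,201.5),(129,58.5),(136,182),(176,51),(182.5,180)];B=[(140,40.5),(148.5,200.5),(172.5,52),(178.5,180.5)]
for p,q in zip(A,B): print('tri',tri([ray('wrist',p,a),ray('wrist',q,b)]).round(1))
loc=np.array([(100,75),(-100,75),(78.5,32.5),(-78.5,32.5),(78.5,-32.5),(-78.5,-32.5)])
from scipy.optimize import least_squares
W=np.array([onz(ray('wrist',p,a),32)[:2] for p in A]+[onz(ray('wrist',p,b),32)[:2] for p in B]); L=np.vstack([loc,loc[:4]])
T=np.array([onz(ray('top',p),32)[:2] for p in [(178,213),(242,205),(252,289),(187,297)]]); LT=np.array([(100,75),(100,-75),(-100,-75),(-100,75)])
def fit(L,W):
    f=lambda q:((L@np.array([[np.cos(q[2]),np.sin(q[2])],[-np.sin(q[2]),np.cos(q[2])]])+q[:2])-W).ravel()
    r=least_squares(f,[610,240,.14]); return r.x.round(3),r.fun.reshape(-1,2).round(1).tolist()
print(fit(L,W));print(fit(loc,W[:6])[0]);print(fit(loc[:4],W[6:])[0]);print(fit(LT,T))
# ladder in hand, from c1
c=np.load('pics/c1.npy'); Rt=R.from_euler('xyz',c[3:])
for p in((246,399),(390,398),(214,4),(409,50)):
    print('lad tool',Rt.inv().apply(onz(ray('wrist',p,c),c[2]+27)-c[:3]).round(1))
```

```text
tri [704.8 330.1  34.8]
tri [504.3 307.8  21.8]
tri [690.7 286.2  30.5]
tri [536.7 262.9  32.2]
(array([6.17733e+02, 2.42609e+02, 1.47000e-01]), [[0.6, -0.4], [0.6, 0.4], [0.6, 1.1], [-1.2, 0.2], [1.0, -0.7], [-0.2, -0.4], [0.1, -0.2], [0.4, -1.0], [-0.3, 0.6], [-1.5, 0.2]])
[6.17552e+02 2.42572e+02 1.49000e-01]
[6.17978e+02 2.42661e+02 1.45000e-01]
(array([6.10111e+02, 2.39668e+02, 1.32000e-01]), [[0.0, -1.2], [2.1, -0.3], [0.4, 0.1], [-2.5, 1.4]])
lad tool [-32.1 -28.7 -27. ]
lad tool [-31.7  32.6 -27. ]
lad tool [118.4 -31.3 -27.2]
lad tool [102.4  30.1 -27.1]
```

```bash
python3 -c "
from h import *
totool([575.2,236.3,45],.138)"
```

```text
pose [5.49284e+02 9.86880e+01 3.12396e+02 3.14000e+00 1.00000e-03 1.32000e-01] tool d [  44.  -133.4  267.2]
rotvec [ 0.001  0.001 -0.006]
```

Scaled: 35 mm is 0.07, -30 mm is -0.06, -0.006 rad is -0.0038.

```bash
python3 nudge.py '[{"x": 0.016, "y": -0.046, "z": 0.04, "drz": -0.0038, "aperture": 50}, {"x": 0.018, "y": -0.06, "z": 0.06, "aperture": 50}, {"x": 0.018, "y": -0.06, "z": 0.06, "aperture": 50}, {"x": 0.018, "y": -0.06, "z": 0.06, "aperture": 50}, {"x": 0.018, "y": -0.04, "z": 0.06, "aperture": 50}, {"z": 0.07, "aperture": 50}, {"z": 0.07, "aperture": 50}, {"z": 0.05, "aperture": 50}, {"z": 0.04, "aperture": 50}, {"z": 0.024, "aperture": 50}, {"aperture": 50}, {"aperture": 50}]'; python3 -c "
from h import *
im=snap('f'); print(pose().round(3)); cv2.imwrite('pics/f1.png',cv2.resize(im[0:450,20:620],(800,600)))"
```

```text
clock: 13.25
eef_pos: [575.4, 237.6, 46.2]
tool_rot: [3.141, -0.001, 0.139]
force: [0.7, 0.3, -0.1]
width: 58.5
gripper_force: 64.5
[ 5.75669e+02  2.37982e+02  4.67440e+01 -3.14100e+00 -2.00000e-03
  1.39000e-01]
```

View pics/f1.png

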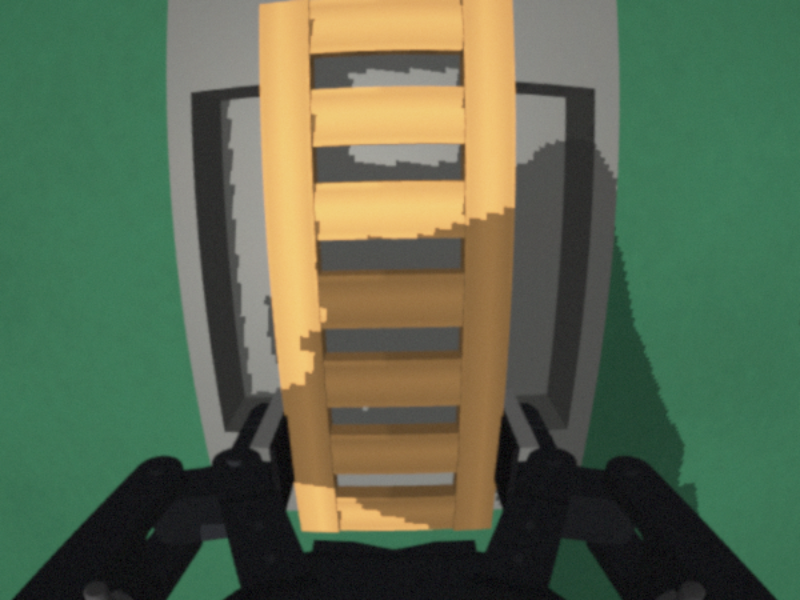

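The picture shows the ladder squarely over the cutout. In crop coordinates the bay's outer corners are (192,93), (595,89), (568,430) and (225,432). The rail outer edges run (259,2) to (301,531) on the left and (515,2) to (494,528) on the right. I'll compare the two poses in the tool frame.

Run:
```python
from h import *
c=np.load('pics/f.npy'); Rt=R.from_euler('xyz',c[3:])
q=lambda X,Y,z:Rt.inv().apply(onz(ray('wrist',(20+.75*X,.75*Y),c),z)-c[:3])[:2]
B=np.array([q(X,Y,32) for X,Y in((192,93),(595,89),(568,430),(225,432))]); print('bay',B.round(1))
# expected (tool y = -case y)
print('center',B.mean(0).round(1),'ang edges',[np.arctan2(*(B[i]-B[j])[::-1]).round(3) for i,j in((0,3),(1,2))],'cross',[np.arctan2(-(B[i]-B[j])[0],(B[i]-B[j])[1]).round(3) for i,j in((1,0),(2,3))])
for X,Y in((167,90),(619,170)): print('side',q(X,Y,32).round(1))
for z in(25,27):
    L=np.array([q(X,Y,c[2]+z) for X,Y in((259,2),(515,2),(494,528),(301,531))]); print('lad',L.round(1),[np.arctan2(*(L[i]-L[j])[::-1]).round(3) for i,j in((0,3),(1,2))])
```

```text
bay [[104.2 -65.7]
 [105.6  67.1]
 [-19.9  68.7]
 [-20.7 -64.8]]
center [42.3  1.3] ang edges [np.float64(-0.007), np.float64(-0.013)] cross [np.float64(-0.011), np.float64(-0.006)]
side [106.4 -75. ]
side [78.8 76.9]
lad [[120.1 -31.9]
 [119.7  30. ]
 [-32.3  33.3]
 [-33.5 -29.2]] [np.float64(-0.017), np.float64(-0.021)]
lad [[119.4 -31.4]
 [119.1  29.5]
 [-30.4  32.7]
 [-31.6 -28.7]] [np.float64(-0.017), np.float64(-0.021)]
```

Scaled: 10 mm is 0.02, -1.5 mm is -0.003, 0.01 rad is 0.0064.

```bash
python3 nudge.py '[{"x": -0.003, "y": 0.001, "drz": 0.0064, "aperture": 50}, {"z": 0.02, "aperture": 50}, {"z": 0.02, "aperture": 50}, {"z": 0.014, "aperture": 50}, {"aperture": 50}, {"aperture": 50}]'|grep -E "pos|^force"; python3 nudge.py '[{"z": 0.006, "aperture": 50}, {"aperture": 50}]'|grep -E "pos|^force"; python3 nudge.py '[{"z": 0.006, "aperture": 50}, {"aperture": 50}]'|grep -E "pos|^force"
```

```text
eef_pos: [572.9, 237.3, 18.1]
force: [0.9, 0.1, -0.8]
eef_pos: [573.2, 237.3, 15.5]
force: [-0.6, 0.3, -1.5]
eef_pos: [573.0, 237.3, 12.4]
force: [-0.7, -0.7, -0.9]
```

Scaled: 1.5 mm is 0.003.

```bash
python3 nudge.py '[{"z": 0.003, "aperture": 50}, {"aperture": 50}]'|grep -E "pos|^force"; python3 nudge.py '[{"z": 0.002, "aperture": 50}, {"aperture": 50}]'|grep -E "pos|^force"; python3 nudge.py '[{"z": 0.002, "aperture": 50}, {"aperture": 50}]'|grep -E "pos|^force"
```

```text
eef_pos: [573.2, 237.2, 11.1]
force: [-0.1, -0.2, -0.9]
eef_pos: [573.5, 237.0, 10.4]
force: [-0.8, -1.9, 1.5]
eef_pos: [573.5, 237.2, 9.5]
force: [0.1, -0.9, 3.4]
```

Contact comes at the height expected for the ladder resting on the ribs, so I'll open, raise and look.

Scaled: -25 mm is -0.05, -20 mm is -0.04.

```bash
python3 nudge.py '[{"aperture": 76}, {"aperture": 76}, {"aperture": 76}, {"aperture": 76}]'|grep -E "pos|orce|wid"; python3 nudge.py '[{"z": -0.02, "aperture": 76}, {"z": -0.04, "aperture": 76}, {"z": -0.05, "aperture": 76}, {"z": -0.05, "aperture": 76}, {"aperture": 0}, {"aperture": 0}, {"aperture": 0}]'|grep -E "pos|orce|wid"; python3 -c "
from h import *
im=snap('g'); print(pose().round(3)); cv2.imwrite('pics/g1.png',cv2.resize(im[0:360,80:560],(800,600)))"
```

```text
eef_pos: [573.0, 237.6, 9.0]
force: [-0.6, -0.2, -0.4]
width: 76.2
gripper_force: 0.0
eef_pos: [572.5, 237.1, 88.6]
force: [-0.4, 0.2, 0.1]
width: 33.1
gripper_force: 0.0
[5.72368e+02 2.37026e+02 8.82610e+01 3.14100e+00 2.00000e-03 1.30000e-01]
```

View pics/g1.png

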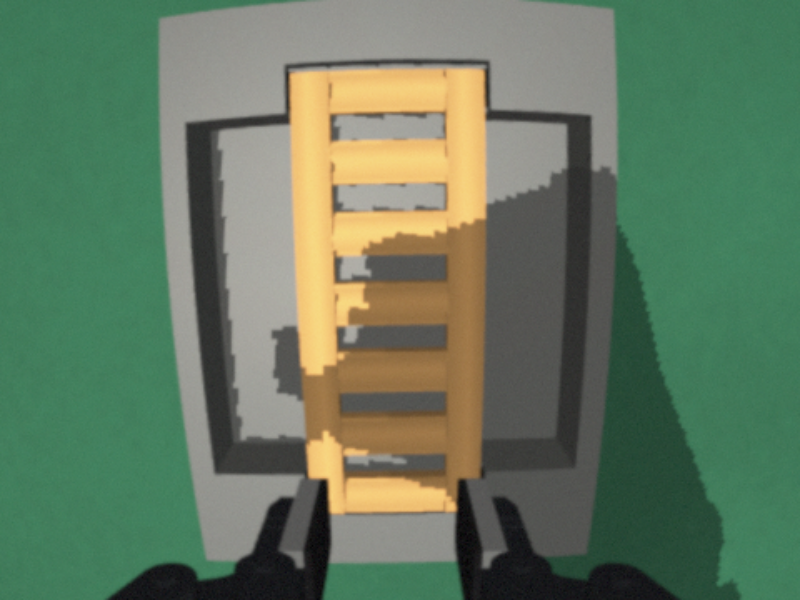

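The ladder lies within the cutout outline, with its far end at (290,70) to (486,70) and its near end at about y=513. Next I'll press its middle with the fingers shut.

Scaled: 22 mm is 0.044, 20 mm is 0.04.

```bash
python3 nudge.py '[{"x": 0.044, "y": 0.001, "aperture": 0}, {"x": 0.044, "aperture": 0}, {"z": 0.04, "aperture": 0}, {"z": 0.036, "aperture": 0}, {"z": 0.016, "aperture": 0}, {"aperture": 0}, {"aperture": 0}]'|grep -E "pos|^force|wid"; python3 nudge.py '[{"z": 0.008, "aperture": 0}, {"z": 0.004, "aperture": 0}, {"aperture": 0}]'|grep -E "pos|^force"; python3 nudge.py '[{"z": 0.002, "aperture": 0}, {"aperture": 0}]'|grep -E "pos|^force"
```

```text
eef_pos: [616.9, 242.6, 43.2]
force: [0.6, -0.1, 0.4]
width: 0.1
eef_pos: [616.9, 242.6, 37.3]
force: [-0.2, 0.5, -0.4]
eef_pos: [616.9, 242.6, 36.2]
force: [-0.5, 0.3, -0.2]
```

Scaled: 1.5 mm is 0.003.

```bash
python3 nudge.py '[{"z": 0.003, "aperture": 0}, {"aperture": 0}]'|grep -E "pos|^force"; python3 nudge.py '[{"z": 0.002, "aperture": 0}, {"aperture": 0}]'|grep -E "pos|^force"; python3 nudge.py '[{"z": 0.002, "aperture": 0}, {"aperture": 0}]'|grep -E "pos|^force"
```

```text
eef_pos: [617.2, 242.8, 35.1]
force: [-0.2, -0.7, 3.5]
eef_pos: [617.2, 242.9, 34.3]
force: [-1.0, -0.9, 5.5]
eef_pos: [617.2, 242.9, 33.3]
force: [-0.8, -0.4, 5.6]
```

Scaled: 1.2 mm is 0.0024.

```bash
for i in 1; do python3 nudge.py '[{"z": 0.0024, "aperture": 0}, {"aperture": 0}]'|grep -E "pos|^force"; done; python3 nudge.py '[{"z": 0.0024, "aperture": 0}, {"aperture": 0}]'|grep -E "pos|^force"; python3 nudge.py '[{"z": 0.002, "aperture": 0}, {"aperture": 0}]'|grep -E "pos|^force"
```

```text
eef_pos: [617.3, 243.0, 32.2]
force: [-0.6, -0.3, 6.0]
eef_pos: [617.3, 243.0, 31.1]
force: [-1.6, -0.2, 7.4]
eef_pos: [617.3, 243.0, 31.1]
force: [-3.7, -0.1, 13.2]
```

Scaled: 1 mm is 0.002.

```bash
python3 nudge.py '[{"z": 0.002, "aperture": 0}, {"aperture": 0}, {"aperture": 0}]'|grep -E "pos|^force"; python3 nudge.py '[{"z": -0.01, "aperture": 0}, {"z": -0.04, "aperture": 0}, {"z": -0.06, "aperture": 0}, {"x": -0.06, "z": -0.07, "aperture": 0}, {"x": -0.06, "z": -0.07, "aperture": 0}, {"aperture": 0}, {"aperture": 0}]'|grep -E "clock|pos|^force"; python3 -c "
from h import *
im=snap('k'); t=ctrl.get_image('top'); s=ctrl.get_image('scene')
cv2.imwrite('pics/k1.png',np.vstack([np.hstack([cv2.resize(im[20:320,115:515],(400,300)),cv2.resize(s[180:300,370:530],(400,300))]),np.hstack([cv2.resize(t[140:350,170:510],(400,300)),cv2.resize(s[150:390,70:390],(400,300))])]))"
```

```text
eef_pos: [617.3, 243.0, 31.0]
force: [-4.8, -1.2, 19.3]
clock: 19.45
eef_pos: [557.6, 235.1, 154.0]
force: [0.3, -0.6, 0.1]
```

View pics/k1.png

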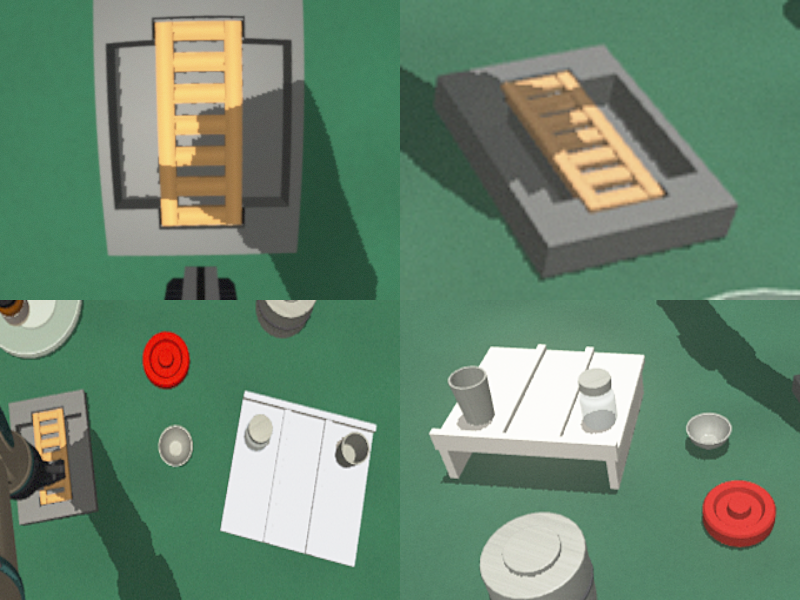

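The ladder is seated in the cutout, flush all round (wrist view (155,18) to (243,228)). The fingers stopped hard at 31 mm, the seated rung height. The jar, tumbler, bowl and wheel are where they started, and the robot is clear.

```bash
python3 -c "
from cell import ctrl
print(ctrl.finish_job())"
```

```text
the job is handed in; nothing more can be done
None
```

The ladder was slid out about 61 mm, gripped by the part sticking out, laid in the case cutout and pressed home flush. The gripper is clear, nothing else looks moved, and the job was handed in at about 20 s.

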